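# Move three boards on round the rework bench

## Robot

A 6-joint arm with a two-finger parallel gripper is mounted at the origin on the work surface. World frame = base frame: x ahead of the robot, y to its left, z up, the work surface at z = 0. Lengths are in mm, angles in rad, forces in N, time in s.
With the tool pointing down it reaches from about 350 to 975 mm from the base axis. Payload 7.1 kg.
Tool frame: the origin (TCP) lies midway between the tips of the shut fingers; the grasp point (between the pads) lies pinch_z behind it (pinch_z is the distance from the TCP to the grasp point, in mm); z points along the fingers, y is the line along which they close (so a half turn about z gives the same grasp; the last joint's range is limited). The gripper opens to 88 mm and grips with 3 to 60 N. Pads are 20 mm wide; open, the fingers measure 115 mm over their backs; the gripper's body (75 mm by 178 mm) begins 61 mm behind the grasp point.
Start: joints at [1.303, 0.423, 1.63, -0, 1.089, -0.019], TCP at [153.869, 605.747, 201.575] pointing down, gripper open.
Joint ranges: [-3, 3], [-0.9, 2.11], [0.09, 2.58], [-1.31, 4.45], [0.11, 2.69], [-2.54, 2.54]. Speed limits (rad/s): [2.39, 2.39, 3.01, 3.14, 3.14, 3.14].

## Interface

Orientations are given as a rotation vector (axis times angle).
In Python, from workcell import get_obs, get_image, close_job, pinch_z gives the robot as it stands.
- The arm moves only by the tool jog_arm, never from a script. Its argument "commands" is a list of rows, each a list of 3 entries, a list of its own where there are three numbers: the gripper command: -1 is shut, 1 is fully open, values between are in proportion, then the shift along the tool's x, y, z as a fraction of full scale, then the turn, a rotation vector about the tool's x, y, z as a fraction of full scale. In form: [[gripper, [tx, ty, tz], [rx, ry, rz]], ...]. A call has 1 to 10 rows; each row shifts and turns the commanded pose from where the row before left it, along the tool's axes as they then stand; what a row does not reach is not made up. Full scale, the value 1, is 0.1 m for a shift and 45 degrees for a turn. A row lasts 1/10 s, in which the tool goes at most 50 mm and 8.59 degrees, less where a joint would pass 70% of its speed; a pose out of reach is approached as far as the arm can. A call with a number of a shift or a turn outside -1 to 1 is refused whole. A call with a gripper value outside its range is refused whole. The fingers move at their own pace and stop on an object; the grip force is fixed at half the most. Time passes only in rows, so rows that do not move let the fingers close. It gives the time, the measured TCP pose, the force, the opening and the grip force at its end, in the units of the state.
- get_obs(): the state, without advancing time (a new reading comes with each control period).
- get_image(name): name is "scene" or "top" or "wrist"; returns a dict with "image" (480x640x3 uint8, blue, green, red), "z_map" (480x640 float32, mm along the optical axis (not along the pixel's ray), 0 where there is no reading), "intrinsics" (3x3 intrinsics, pixels), "eye" and "orientation" of the camera in the world; the wrist camera has in their place "mount" (4x4, takes a point from camera to tool coordinates, whose origin is the TCP and whose axes are the flange's). Camera axes: x right, y down, z forward; pixel columns grow to the right and rows downward; lengths in mm; the calibration is good to about 2 mm. The wrist camera is an equidistant fisheye: a pixel r from the principal point sees the ray r / f radians off the axis. A picture is of the moment at which its call begins: read the wrist's pose just before it.
- close_job(): hands the job in; it is judged then, once.
The state is a dict: "t": time; "qpos": joint angles; "qvel": joint speeds; "joint_torque": joint torques, N m; "ee_pos": TCP position; "orientation": TCP orientation; "ft_force": force on the tool from outside, world axes, zero at the start; "moment": the same for the moment, N m; "width": finger opening in mm; "grasp_force": force on a finger pad.
Only numpy, scipy, OpenCV 4.12 (cv2) and the standard library are available. Lean on these libraries where they do the work, as an engineer would, in place of code of your own. Each camera call takes 0.05 s, during which the arm holds its last target. There are 200 camera calls.

## Task

Three boards on this repair bench have to change places: the blue one has been reworked and goes from the hot plate to the inspection stage, the green one has passed inspection and goes from the stage to the test jig, and the red one has failed its test and goes from the jig back to the hot plate. Each place takes one board, so park one of them on the free pink foam block on the way; leave each board lying flat, in the middle of its new place and square with it (either way round). Set the boards down rather than dropping them, and leave the flux bottle, the dish of inserts and the screwdriver where they are.

Things in the scene. Friction and masses are not known exactly. Their poses are not given: they have to be found in the camera images.
- blue_grip (a point): Blue circuit board, 90 (x) x 65 x 2 mm, loose, 0.13 kg. Origin: where to grip the black finned heat sink at its middle (50 along x, 30 wide in y, 36 high): 26 mm over the board's underside, 12 mm under its top; grip across y. Green terminal block (11 high) at the -x end, capacitors (13 high) at +x, flat chips beside the heat sink. z up. Starts on the hot plate.
- green_grip (a point): Green circuit board, 90 (x) x 65 x 2 mm, loose, 0.13 kg. Origin: where to grip the black finned heat sink at its middle (50 along x, 30 wide in y, 36 high): 26 mm over the board's underside, 12 mm under its top; grip across y. Blue terminal block (11 high) at the -x end, capacitors (13 high) at +x, flat chips beside the heat sink. z up. Starts on the inspection stage.
- red_grip (a point): Red circuit board, 90 (x) x 65 x 2 mm, loose, 0.13 kg. Origin: where to grip the black finned heat sink at its middle (50 along x, 30 wide in y, 36 high): 26 mm over the board's underside, 12 mm under its top; grip across y. Green terminal block (11 high) at the -x end, capacitors (13 high) at +x, flat chips beside the heat sink. z up. Starts on the test jig.
- hotplate_top (a point): Mini hot plate: bare aluminium plate 100 (x) x 90 mm on white posts over a black housing 130 x 104 mm with cyan display, steel knob and red switch on a low strip at the front (-x). Origin: middle of the plate's upper face, 44 mm over the bench; a board lies on it, long side along x, its middle above the origin. z up. Fixed.
- stage_top (a point): XY inspection stage: ivory plate 112 (x) x 94 mm with thin black lines, on an aluminium and dark steel slide with two steel micrometer screws (front and right, low). Origin: middle of the plate's upper face, 44 mm over the bench; a board lies on it, long side along x, its middle above the origin. z up, -x is the front. Fixed.
- jig_top (a point): Test jig: slate blue base 132 x 110 mm, amber plate 102 (x) x 84 mm with gold pins and four white posts (36 mm either way in x, 24 in y) that carry the board; red and black sockets, red lamp, yellow button on a low strip at the front (-x). Origin: middle between the posts at their tops, 44 mm over the bench; board's long side along x, middle above the origin. z up. Fixed.
- foam_top (a point): Middle of the upper face of the pink antistatic foam block, the free spot: 125 (x) x 105 x 25 mm, upper face 25 mm above the bench, firm, fixed, empty at the start. z is up.
- flux_mid (a point): Middle of the small amber flux bottle, 36 mm diameter, 72 mm high, upright, origin 36 mm above the bench. A bystander, not to be moved.
- dish_mid (a point): Middle of the small glass dish with brass threaded inserts, 58 mm diameter, 18 mm high, origin 9 mm above the bench. A bystander, not to be moved.
- driver_grip (a point): Origin: middle of the handle of the small yellow-handled screwdriver, 130 mm long, lying on the bench. A bystander, not to be moved.
Things that resemble listed ones, but are neither listed nor needed, are in the scene too. Leave any yellow look-alike of the part that bears red_grip alone.

How it is judged (in metres and radians):
On the way:
1. one of the three boards has been set down and let go on the pink foam block (((horizontal distance between blue_grip and foam_top below 0.035 m and z of blue_grip in the frame of foam_top between 0.021 and 0.031 m and angle between blue_grip's own z axis and vertical below 0.08 rad and linear speed of blue below 0.02 m/s and contact force between the fingers and blue below 0.05 N) or (horizontal distance between green_grip and foam_top below 0.035 m and z of green_grip in the frame of foam_top between 0.021 and 0.031 m and angle between green_grip's own z axis and vertical below 0.08 rad and linear speed of green below 0.02 m/s and contact force between the fingers and green below 0.05 N) or (horizontal distance between red_grip and foam_top below 0.035 m and z of red_grip in the frame of foam_top between 0.021 and 0.031 m and angle between red_grip's own z axis and vertical below 0.08 rad and linear speed of red below 0.02 m/s and contact force between the fingers and red below 0.05 N))), for 0.2 s.
At the end, for the whole second after the job is handed in: Blue board on the stage, green on the jig, red on the hot plate: each flat on it (within 5 mm in height, 0.08 rad), its middle within 13 mm of the place's middle, long side within 0.2 rad of the place's x axis either way round, released and at rest (horizontal distance between blue_grip and stage_top below 0.013 m and z of blue_grip in the frame of stage_top between 0.021 and 0.031 m and angle between each of blue_grip, green_grip, red_grip's own z axis and vertical below 0.08 rad and angle between the x axis of blue_grip and the x axis of stage_top, either way round below 0.2 rad and linear speed of each of blue, green, red below 0.02 m/s and contact force between the fingers and blue below 0.05 N and horizontal distance between green_grip and jig_top below 0.013 m and z of green_grip in the frame of jig_top between 0.021 and 0.031 m and angle between the x axis of green_grip and the x axis of jig_top, either way round below 0.2 rad and contact force between the fingers and green below 0.05 N and horizontal distance between red_grip and hotplate_top below 0.013 m and z of red_grip in the frame of hotplate_top between 0.021 and 0.031 m and angle between the x axis of red_grip and the x axis of hotplate_top, either way round below 0.2 rad and contact force between the fingers and red below 0.05 N); the robot touches nothing.
It fails at once if a board is dropped (it falls at more than 0.6 m/s with no finger on it) ((linear speed of blue above 0.6 m/s and contact force between the fingers and blue below 0.05 N) or (linear speed of green above 0.6 m/s and contact force between the fingers and green below 0.05 N) or (linear speed of red above 0.6 m/s and contact force between the fingers and red below 0.05 N)).
It fails at once if the flux bottle is shifted by more than 20 mm (distance of flux_mid from where it was at the start of the episode above 0.02 m).
It fails at once if the dish is shifted by more than 20 mm (distance of dish_mid from where it was at the start of the episode above 0.02 m).
It fails at once if the screwdriver is shifted by more than 20 mm (distance of driver_grip from where it was at the start of the episode above 0.02 m).
It also fails if it takes over 112 s, if anything falls off the work surface, if the arm or the gripper's body presses on something with over 40 N, if the wrist force passes 120 N, or if a joint passes its speed limit or range.

## Working session

There is one attempt and no reset: what is moved stays moved. The work goes in short steps, Python scripts to look and compute and a tool call to move; the robot and the scene stay as the last step left them, time stands still between calls to the robot, and variables do not carry over. Pictures are saved under pics/ and viewed, at most 14 in all, crops included, and the job is handed in when it is done.

Besides the shell and the picture viewer there is one more tool, called after "Call:" as name(argument=value, ...) on one line, values as JSON. jog_arm: Moves the arm, as the interface text tells. Its arguments: {"type":"object","properties":{"commands":{"type":"array","items":{"type":"array"}}},"required":["commands"]}

```bash
mkdir -p pics
cat > h.py <<'E'
import numpy as np, cv2
from scipy.spatial.transform import Rotation as R
from workcell import get_obs, get_image, close_job, pinch_z
def pts(im):
    "world xyz map for scene/top from z_map"
    K=im['intrinsics'];z=im['z_map'];v,u=np.mgrid[:480,:640]
    p=np.stack([(u-K[0,2])/K[0,0]*z,(v-K[1,2])/K[1,1]*z,z],-1)
    return p@rot(im).T+np.array(im['eye'])
def rot(im):
    o=np.array(im['orientation'])
    return o if o.shape==(3,3) else R.from_rotvec(o).as_matrix()
E
python3 - <<'E'
from h import *
print(pinch_z if not callable(pinch_z) else pinch_z()); print(get_obs())
for n in ['top','scene']:
    im=get_image(n); cv2.imwrite(f'pics/{n}0.png',im['image']); np.savez(f'{n}0.npz',**im)
    print(n,im['intrinsics'],im['eye'],im['orientation'])
E
```

```text
18.700000000000003
{'t': 0.0, 'qpos': array([ 1.30297633e+00,  4.23831865e-01,  1.63072665e+00, -8.19915335e-06,
        1.08859051e+00, -1.89574408e-02]), 'qvel': array([ 5.10534617e-05,  1.38802275e-03, -7.49094950e-04, -1.14900706e-03,
       -5.67730894e-04,  6.87370158e-04]), 'joint_torque': array([ 1.86986028e-03, -5.44642389e+01, -2.73660064e+01,  6.43975753e-02,
        2.30304559e-02, -1.34423967e-04]), 'ee_pos': array([153.72851398, 605.16885897, 200.79293241]), 'orientation': array([-3.89871649e-01, -3.11708942e+00,  2.42111371e-03]), 'ft_force': array([ 0.38193566, -0.05595239,  1.2744021 ]), 'moment': array([ 0.03731708, -0.06402767, -0.03225041]), 'grasp_force': 0.0, 'width': 88.1944499416501}
top [[436.31192214   0.         328.34468368]
 [  0.         436.31192214 239.47684065]
 [  0.           0.           1.        ]] [351.41500784  26.63603564 895.35831807] [-2.12634893  2.16124922 -0.1648945 ]
scene [[616.39700445   0.         319.68470983]
 [  0.         616.39700445 242.23270571]
 [  0.           0.           1.        ]] [ 986.18595872 -350.06847811 1010.6979355 ] [-2.32412706 -1.20940384  0.34967164]
```

View pics/top0.png

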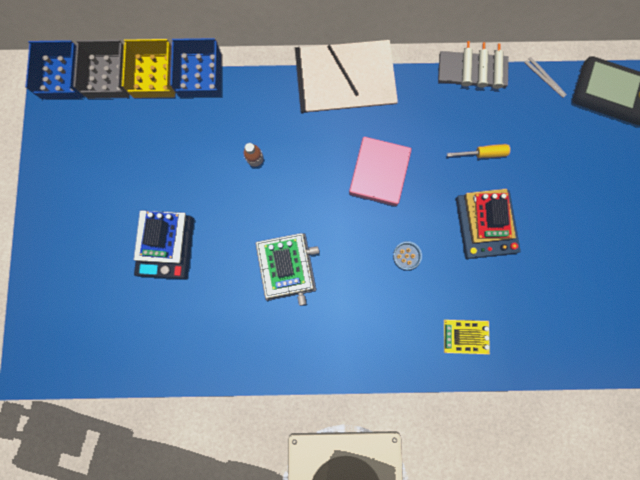

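View pics/scene0.png

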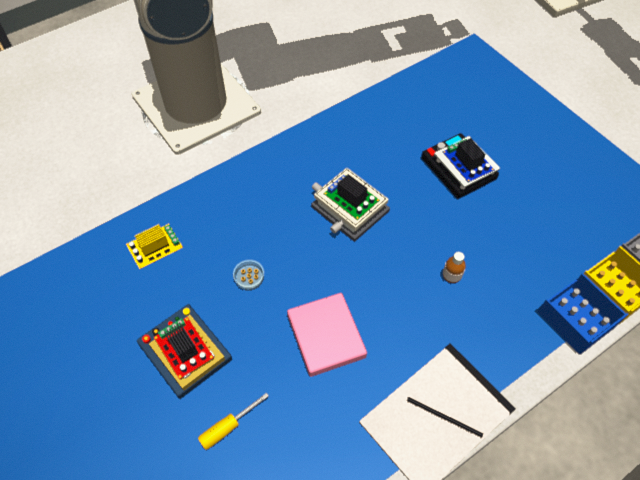

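Top view: blue board on the hot plate (162,235), green board on the stage (286,263), red board on the jig (494,216), pink foam at (381,171), dish (407,256), flux bottle (253,154), screwdriver (480,153). There are two red-board candidates: the one on the jig at (494,216) fits because it is red and sits on the slate/amber jig. The yellow one at (467,337) lies on the bench and is the look-alike.

```bash
cat > m.py <<'E'
from h import *
def rect(P):
    (c,s,a)=cv2.minAreaRect(P.astype(np.float32)); 
    if s[0]<s[1]: s=s[::-1]; a+=90
    return np.round(c,1),np.round(s,1),round((a+90)%180-90,1)
def big(m,p,near,r):
    d=np.hypot(p[...,0]-near[0],p[...,1]-near[1])<r
    m=(m&d).astype(np.uint8); n,l,s,c=cv2.connectedComponentsWithStats(m)
    return l==1+np.argmax(s[1:,4])
if __name__=='__main__':
    near=None
    for n in ['top','scene']:
        im=dict(np.load(n+'0.npz')); p=pts(im); h=cv2.cvtColor(im['image'],cv2.COLOR_BGR2HSV)
        if near is None:
            near={k:p[v,u] for k,(u,v) in dict(blue=(155,232),green=(286,263),red=(496,214),foam=(381,171),yellow=(467,337),flux=(253,154),dish=(407,256),driver=(494,152)).items()}
        print(n,{k:np.round(v) for k,v in near.items()})
        for k in ['blue','green','red','yellow']:
            c=near[k]; hs=big((p[...,2]>72 if k!='yellow' else p[...,2]>25)&(p[...,2]<90),p,c,45); q=p[hs]
            print(k,'sink',rect(q[:,:2]),'z',np.percentile(q[:,2],[10,50,90]).round(1),len(q))
            for lo,hi in [(36,52),(20,52)]:
                b=big((p[...,2]>lo)&(p[...,2]<hi),p,c,95); print('  plate',lo,rect(p[b][:,:2]),p[b][:,2].mean().round(1))
            H=h[...,0];S=h[...,1]>110
            m={'blue':(H>108)&(H<130),'green':(H>45)&(H<75),'red':(H<6)|(H>174),'yellow':(H>24)&(H<32)}[k]&S&(p[...,2]>(38 if k!='yellow' else 0))&(p[...,2]<54)
            b=big(m,p,c,75); print('  board',rect(p[b][:,:2]),np.median(p[b][:,2]).round(1),b.sum())
        f=big((h[...,0]>160)&(h[...,1]>60)&(h[...,2]>150)&(p[...,2]>15),p,near['foam'],100); print('foam',rect(p[f][:,:2]),np.median(p[f][:,2]))
E
python3 m.py
python3 - <<'E'
import cv2,numpy as np
a=cv2.imread('pics/top0.png');s=cv2.imread('pics/scene0.png')
cr=[a[195:295,120:220],a[220,0:1],a[220:320,235:335],a[175:275,440:540]]
r1=np.hstack([cv2.resize(c,(260,260),interpolation=2) for c in (cr[0],cr[2],cr[3])])
r2=np.hstack([cv2.resize(c,(260,260),interpolation=2) for c in (s[115:215,410:510],s[155:255,300:400],s[300:400,135:235])])
cv2.imwrite('pics/crop.png',np.vstack([r1,r2]))
E
```

```text
top {'blue': array([495., 351.,  81.]), 'green': array([433., 105.,  71.]), 'red': array([ 519., -296.,   82.]), 'foam': array([625., -88.,  26.]), 'yellow': array([ 288., -240.,   37.]), 'flux': array([657., 173.,  51.]), 'dish': array([ 450., -137.,    6.]), 'driver': array([ 663., -325.,   24.])}
blue sink (array([496.8, 358.2]), array([50.3, 32. ]), -5.8) z [75.8 80.  82.4] 470
  plate 36 (array([494. , 357.6]), array([100.8,  91.5]), -4.4) 44.3
  plate 20 (array([478.6, 357.6]), array([131. , 103.7]), -5.3) 35.9
  board (array([498.4, 355.3]), array([86.8, 63.5]), -10.7) 45.7 505
green sink (array([434.8, 110.7]), array([49.9, 30. ]), 11.2) z [75.7 80.8 82.7] 290
  plate 36 (array([432.6, 111.6]), array([112.1,  94.2]), 10.3) 44.2
  plate 20 (array([422.2,  97.6]), array([137.8, 118.6]), 9.5) 42.9
  board (array([434.9, 110.9]), array([86.5, 63. ]), 11.7) 45.4 524
red sink (array([ 524.9, -304.8]), array([50.4, 32. ]), 1.2) z [75.9 80.  82.6] 458
  plate 36 (array([ 526.7, -303.2]), array([101.3,  83.2]), 6.5) 44.3
  plate 20 (array([ 513.4, -303.8]), array([129.6, 107.4]), 5.0)
[... 1295 characters left out ...]
rray([90.2, 65.8]), 9.2) 46.4 426
red sink (array([ 526.2, -304.2]), array([52. , 25.3]), 0.5) z [76.9 81.8 84.5] 305
  plate 36 (array([ 529. , -304.5]), array([102.6,  83.8]), 5.5) 43.9
  plate 20 (array([ 515.7, -306.1]), array([131.9, 109.5]), 5.2) 36.1
  board (array([ 526.9, -305.9]), array([90. , 64.2]), 1.3) 46.5 912
yellow sink (array([ 287.4, -250.8]), array([50.1, 36.6]), 87.1) z [30.5 36.6 40.1] 471
  plate 36 (array([ 288.5, -250.9]), array([49.6, 33.9]), -89.7) 38.3
  plate 20 (array([ 287.9, -250.8]), array([50.1, 37.7]), 87.1) 34.7
  board (array([ 287.8, -251.2]), array([88.1, 65.3]), 89.2) 11.0 871
foam (array([631.5, -87.9]), array([125.5, 104.8]), -15.3) 25.26804747361689
```

View pics/crop.png

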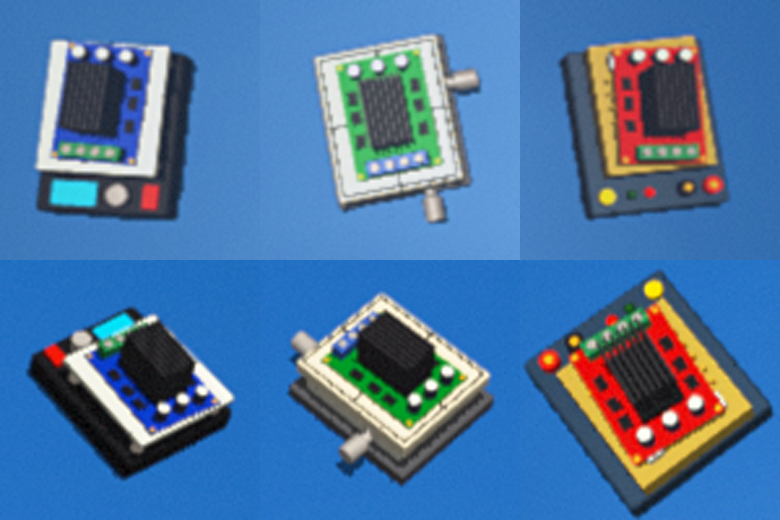

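The crops show that the three boards sit on their named places, with the terminal blocks at the front (-x) and the capacitors at the far end. The red board has a slate/amber jig under it, so it's the right one. Measured heights (plates about 44, heat sink tops about 81, foam about 25) and sizes agree with the text. Plan: green to foam, blue to stage, red to hot plate, then green to jig.

```bash
cat > plan.py <<'E'
import sys
from h import *
def go(x,y,az,z=None):
    "az: azimuth of tool y wanted, deg"
    o=get_obs(); M=R.from_rotvec(o['orientation']).as_matrix(); p=o['ee_pos']
    a=np.degrees(np.arctan2(M[1,1],M[0,1])); d=az-a
    r=-d/45
    c,s=np.cos(np.radians(az)),np.sin(np.radians(az))
    X=np.array([-s,c]) if M[0,0]*-np.sin(np.radians(a))+M[1,0]*np.cos(np.radians(a))>0 else np.array([s,-c])
    D=np.array([x,y])-p[:2]
    print('at',p.round(1),'az',a.round(1),'tilt',np.degrees(np.arccos(-M[2,2])).round(2),'| rz total',r.round(3),'| after turn tx,ty total',(X@D/100).round(3),(np.array([c,s])@D/100).round(3),'tz', None if z is None else round((p[2]-z)/100,3))
go(*[float(a) for a in sys.argv[1:]])
E
python3 plan.py 435.8 110 100.5 150
```

```text
at [153.7 605.3 200.9] az 75.7 tilt 0.08 | rz total -0.55 | after turn tx,ty total -1.871 -5.384 tz 0.509
```

Call:
jog_arm(commands=[[1,[0,0,0],[0,0,-0.183]],[1,[0,0,0],[0,0,-0.183]],[1,[0,0,0],[0,0,-0.184]],[1,[-0.134,-0.385,0.036],[0,0,0]],[1,[-0.134,-0.385,0.036],[0,0,0]],[1,[-0.134,-0.385,0.036],[0,0,0]],[1,[-0.134,-0.385,0.036],[0,0,0]],[1,[-0.134,-0.385,0.036],[0,0,0]],[1,[-0.134,-0.385,0.036],[0,0,0]],[1,[-0.134,-0.385,0.036],[0,0,0]]])

```text
t: 1.1
ee_pos: [295.6, 356.3, 176.1]
orientation: [0.288, -3.128, 0.0]
ft_force: [0.5, 0.5, 0.3]
width: 87.6
grasp_force: 0.0
```

Call:
jog_arm(commands=[[1,[-0.134,-0.385,0.036],[0,0,0]],[1,[-0.134,-0.385,0.036],[0,0,0]],[1,[-0.134,-0.385,0.036],[0,0,0]],[1,[-0.134,-0.385,0.036],[0,0,0]],[1,[-0.134,-0.385,0.036],[0,0,0]],[1,[-0.134,-0.385,0.036],[0,0,0]],[1,[-0.13,-0.38,0.036],[0,0,0]],[1,[0,0,0],[0,0,0]],[1,[0,0,0],[0,0,0]]])

```text
t: 2.0
ee_pos: [435.8, 109.7, 150.9]
orientation: [0.283, -3.128, -0.0]
ft_force: [-0.1, 0.2, -0.2]
width: 87.7
grasp_force: 0.0
```

```bash
python3 plan.py 435.8 110 100.5 51.3
cat > wr.py <<'E'
from h import *
def wrist(name=None):
    o=get_obs(); im=get_image('wrist'); K=im['intrinsics']; z=im['z_map']
    if name: cv2.imwrite(name,im['image'])
    v,u=np.mgrid[:480,:640]; x=(u-K[0,2])/K[0,0]; y=(v-K[1,2])/K[1,1]; th=np.hypot(x,y)+1e-9
    t=np.where(th<1.45,np.tan(np.minimum(th,1.45)),0)/th
    c=np.stack([x*t*z,y*t*z,z],-1); M=np.array(im['mount'])
    tl=c@M[:3,:3].T+M[:3,3]
    w=tl@R.from_rotvec(o['orientation']).as_matrix().T+o['ee_pos']
    w[z<=0]=-999
    return w,im
E
python3 - <<'E'
from wr import *; from m import rect,big
w,im=wrist('pics/w1.png'); c=(436,110)
b=big((w[...,2]>72)&(w[...,2]<90),w,c,50); print('sink',rect(w[b][:,:2]),np.median(w[b][:,2]))
b=big((w[...,2]>36)&(w[...,2]<52),w,c,95); print('plate',rect(w[b][:,:2]),np.median(w[b][:,2]))
E
```

```text
at [435.8 109.7 150.9] az 100.3 tilt 0.06 | rz total -0.003 | after turn tx,ty total -0.0 0.003 tz 0.996
sink (array([432.7, 120.6]), array([50.1,  2.4]), 10.7) 81.25947331886053
plate (array([432.1, 112.4]), array([111.3,  94.7]), 10.3) 44.136657219742546
```

View pics/w1.png

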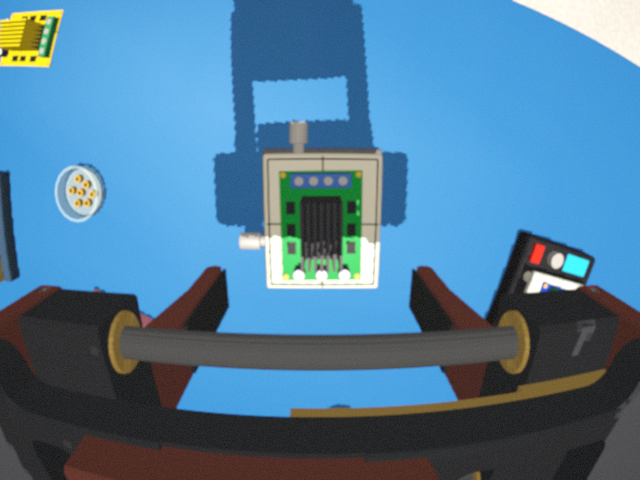

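The wrist view shows the green board centred between the fingers (heat sink at (322,225)), and the stage plate reading agrees within 2 mm. Descending and gripping now.

Call:
jog_arm(commands=[[1,[0,0,0.2],[0,0,0]],[1,[0,0,0.2],[0,0,0]],[1,[0,0,0.2],[0,0,0]],[1,[0,0,0.2],[0,0,0]],[1,[0,0,0.12],[0,0,0]],[1,[0,0,0.06],[0,0,0]],[1,[0,0,0],[0,0,0]],[-1,[0,0,0],[0,0,0]],[-1,[0,0,0],[0,0,0]],[-1,[0,0,0],[0,0,0]]])

```text
t: 3.05
ee_pos: [436.5, 110.4, 53.8]
orientation: [-0.287, 3.127, 0.0]
ft_force: [-0.1, 0.2, 0.3]
width: 67.5
grasp_force: 0.0
```

Call:
jog_arm(commands=[[-1,[0,0,0],[0,0,0]],[-1,[0,0,0],[0,0,0]],[-1,[0,0,0],[0,0,0]],[-1,[0,0,0],[0,0,0]],[-1,[0,0,0],[0,0,0]]])

```text
t: 3.55
ee_pos: [436.1, 110.4, 53.2]
orientation: [-0.287, 3.128, 0.0]
ft_force: [-0.5, -0.1, 0.1]
width: 29.5
grasp_force: 30.0
```

```bash
python3 plan.py 630.5 -87 74.7 150
```

```text
at [436.1 110.4  53.2] az 100.5 tilt 0.0 | rz total 0.573 | after turn tx,ty total -2.396 -1.391 tz -0.968
```

Call:
jog_arm(commands=[[-1,[0,0,-0.1],[0,0,0]],[-1,[0,0,-0.2],[0,0,0]],[-1,[0,0,-0.2],[0,0,0]],[-1,[0,0,-0.2],[0,0,0]],[-1,[0,0,-0.17],[0,0,0.114]],[-1,[0,0,-0.1],[0,0,0.115]],[-1,[0,0,0],[0,0,0.115]],[-1,[0,0,0],[0,0,0.115]],[-1,[0,0,0],[0,0,0.114]],[-1,[-0.1,-0.06,0],[0,0,0]]])

```text
t: 4.55
ee_pos: [443.4, 102.0, 150.6]
orientation: [-0.417, -3.113, 0.0]
ft_force: [-0.3, 0.3, -1.5]
width: 29.9
grasp_force: 30.0
```

Call:
jog_arm(commands=[[-1,[-0.3,-0.175,0],[0,0,0]],[-1,[-0.3,-0.175,0],[0,0,0]],[-1,[-0.3,-0.175,0],[0,0,0]],[-1,[-0.3,-0.175,0],[0,0,0]],[-1,[-0.3,-0.175,0],[0,0,0]],[-1,[-0.3,-0.175,0],[0,0,0]],[-1,[-0.3,-0.175,0],[0,0,0]],[-1,[-0.2,-0.106,0],[0,0,0]],[-1,[0,0,0],[0,0,0]],[-1,[0,0,0],[0,0,0]]])

```text
t: 5.55
ee_pos: [630.3, -87.7, 149.8]
orientation: [-0.417, -3.113, -0.0]
ft_force: [0.5, 0.5, -2.1]
width: 29.7
grasp_force: 30.0
```

```bash
python3 plan.py 630.5 -87 74.7 34.7
```

```text
at [630.3 -87.7 149.8] az 74.7 tilt 0.07 | rz total 0.001 | after turn tx,ty total 0.0 0.008 tz 1.151
```

Call:
jog_arm(commands=[[-1,[0,0,0.2],[0,0,0]],[-1,[0,0,0.25],[0,0,0]],[-1,[0,0,0.25],[0,0,0]],[-1,[0,0,0.2],[0,0,0]],[-1,[0,0,0.1],[0,0,0]],[-1,[0,0,0.07],[0,0,0]],[-1,[0,0,0.03],[0,0,0]],[-1,[0,0,0.02],[0,0,0]],[-1,[0,0,0.01],[0,0,0]],[-1,[0,0,0],[0,0,0]]])

```text
t: 6.55
ee_pos: [631.2, -87.2, 37.7]
orientation: [0.418, 3.113, -0.0]
ft_force: [-0.1, 0.7, -1.8]
width: 29.6
grasp_force: 30.0
```

Still carrying the weight (−1.8 N); the force should change at contact.

Call:
jog_arm(commands=[[-1,[0,0,0.01],[0,0,0]],[-1,[0,0,0.01],[0,0,0]],[-1,[0,0,0],[0,0,0]],[-1,[0,0,0],[0,0,0]]])

```text
t: 6.95
ee_pos: [630.8, -87.1, 35.2]
orientation: [-0.418, -3.114, 0.0]
ft_force: [0.5, 1.2, -0.9]
width: 29.8
grasp_force: 30.0
```

Call:
jog_arm(commands=[[-1,[0,0,0.005],[0,0,0]],[-1,[0,0,0.005],[0,0,0]],[-1,[0,0,0],[0,0,0]],[-1,[0,0,0],[0,0,0]]])

```text
t: 7.35
ee_pos: [630.9, -87.1, 34.2]
orientation: [0.418, 3.114, -0.0]
ft_force: [-0.5, 0.6, -0.6]
width: 30.0
grasp_force: 30.0
```

Call:
jog_arm(commands=[[-1,[0,0,0.005],[0,0,0]],[-1,[0,0,0],[0,0,0]],[0.2,[0,0,0],[0,0,0]],[1,[0,0,0],[0,0,0]],[1,[0,0,0],[0,0,0]],[1,[0,0,0],[0,0,0]],[1,[0,0,0],[0,0,0]],[1,[0,0,0],[0,0,0]],[1,[0,0,0],[0,0,0]]])

```text
t: 8.25
ee_pos: [630.8, -87.1, 33.6]
orientation: [-0.418, -3.114, -0.0]
ft_force: [0.3, 0.2, -0.4]
width: 81.9
grasp_force: 0.0
```

Call:
jog_arm(commands=[[1,[0,0,-0.1],[0,0,0]],[1,[0,0,-0.2],[0,0,0]],[1,[0,0,-0.2],[0,0,0]],[1,[0,0,-0.2],[0,0,0]],[1,[0,0,-0.2],[0,0,0]],[1,[0,0,-0.2],[0,0,0]],[1,[0,0,0],[0,0,0]]])

```text
t: 8.95
ee_pos: [633.0, -87.4, 147.3]
orientation: [0.417, 3.108, -0.0]
ft_force: [0.4, -0.5, 0.3]
width: 87.9
grasp_force: 0.0
```

```bash
python3 plan.py 498.5 356.5 84.2 150
```

```text
at [633.  -87.4 147.3] az 74.7 tilt 0.34 | rz total -0.211 | after turn tx,ty total 1.787 4.281 tz -0.027
```

Call:
jog_arm(commands=[[1,[0,0,0],[0,0,-0.105]],[1,[0,0,-0.03],[0,0,-0.105]],[1,[0.149,0.357,0],[0,0,0]],[1,[0.149,0.357,0],[0,0,0]],[1,[0.149,0.357,0],[0,0,0]],[1,[0.149,0.357,0],[0,0,0]],[1,[0.149,0.357,0],[0,0,0]],[1,[0.149,0.357,0],[0,0,0]],[1,[0.149,0.357,0],[0,0,0]],[1,[0.149,0.357,0],[0,0,0]]])

```text
t: 9.95
ee_pos: [540.3, 210.4, 146.0]
orientation: [-0.16, -3.137, 0.001]
ft_force: [0.8, -0.9, -0.1]
width: 87.7
grasp_force: 0.0
```

Call:
jog_arm(commands=[[1,[0.149,0.357,0],[0,0,0]],[1,[0.149,0.357,0],[0,0,0]],[1,[0.149,0.357,0],[0,0,0]],[1,[0.148,0.354,0],[0,0,0]],[1,[0,0,0],[0,0,0]],[1,[0,0,0],[0,0,0]],[1,[0,0,0],[0,0,0]]])

```text
t: 10.65
ee_pos: [496.5, 355.9, 146.1]
orientation: [-0.161, -3.137, 0.001]
ft_force: [0.3, -0.9, -0.7]
width: 87.4
grasp_force: 0.0
```

```bash
python3 plan.py 498.5 356.5 84.2 52.5
python3 - <<'E'
from wr import *; from m import rect,big
w,im=wrist('pics/w2.png'); c=(498,356)
d=np.hypot(w[...,0]-c[0],w[...,1]-c[1])<50
print('sink',rect(w[d&(w[...,2]>72)&(w[...,2]<90)][:,:2]))
b=big((w[...,2]>36)&(w[...,2]<52),w,c,95); print('plate',rect(w[b][:,:2]),np.median(w[b][:,2]))
im=get_image('top'); p=pts(im); f=(630.5,-87)
d=np.hypot(p[...,0]-f[0],p[...,1]-f[1])<60; q=p[d&(p[...,2]>50)&(p[...,2]<75)]; print('green on foam sink',rect(q[:,:2]),np.percentile(q[:,2],[50,90]))
E
```

```text
at [496.5 355.9 146.1] az 84.1 tilt 0.07 | rz total -0.001 | after turn tx,ty total -0.019 0.008 tz 0.936
sink (array([497.1, 359.3]), array([50.4, 30.3]), -6.1)
plate (array([493.9, 358.9]), array([101. ,  90.6]), -4.6) 44.581202459428724
green on foam sink (array([629.7, -86.7]), array([52. , 29.9]), -15.5) [62.083175   64.09619026]
```

View pics/w2.png

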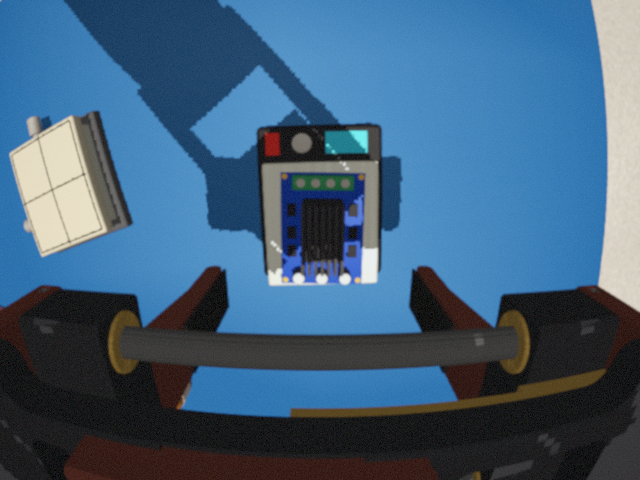

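Green lies flat on the foam, and the blue board is centred in the wrist view (heat sink at (322,230)). Gripping blue.

Call:
jog_arm(commands=[[1,[-0.012,0.02,0.2],[0,0,0]],[1,[0,0,0.2],[0,0,0]],[1,[0,0,0.2],[0,0,0]],[1,[0,0,0.18],[0,0,0]],[1,[0,0,0.1],[0,0,0]],[1,[0,0,0.06],[0,0,0]],[1,[0,0,0],[0,0,0]],[-1,[0,0,0],[0,0,0]],[-1,[0,0,0],[0,0,0]],[-1,[0,0,0],[0,0,0]]])

```text
t: 11.75
ee_pos: [498.4, 359.1, 53.5]
orientation: [0.16, 3.136, 0.001]
ft_force: [0.5, -0.9, 0.2]
width: 67.5
grasp_force: 0.0
```

Call:
jog_arm(commands=[[-1,[0,0,0],[0,0,0]],[-1,[0,0,0],[0,0,0]],[-1,[0,0,0],[0,0,0]],[-1,[0,0,0],[0,0,0]],[-1,[0,0,0],[0,0,0]]])

```text
t: 12.25
ee_pos: [498.0, 358.8, 52.7]
orientation: [-0.16, -3.137, 0.0]
ft_force: [0.0, -0.2, 0.7]
width: 29.5
grasp_force: 30.0
```

```bash
python3 plan.py 433 111.2 100.3 150
```

```text
at [498.  358.8  52.7] az 84.2 tilt 0.0 | rz total -0.359 | after turn tx,ty total 1.082 -2.32 tz -0.973
```

Call:
jog_arm(commands=[[-1,[0,0,-0.1],[0,0,0]],[-1,[0,0,-0.2],[0,0,0]],[-1,[0,0,-0.2],[0,0,0]],[-1,[0,0,-0.2],[0,0,0]],[-1,[0,0,-0.17],[0,0,-0.09]],[-1,[0,0,-0.1],[0,0,-0.09]],[-1,[0,0,0],[0,0,-0.09]],[-1,[0,0,0],[0,0,-0.089]],[-1,[0.06,-0.13,0],[0,0,0]],[-1,[0.13,-0.27,0],[0,0,0]]])

```text
t: 13.25
ee_pos: [486.6, 316.3, 150.0]
orientation: [-0.282, 3.128, 0.001]
ft_force: [-0.3, -0.3, -0.6]
width: 29.6
grasp_force: 30.0
```

Call:
jog_arm(commands=[[-1,[0.14,-0.3,0],[0,0,0]],[-1,[0.14,-0.3,0],[0,0,0]],[-1,[0.14,-0.3,0],[0,0,0]],[-1,[0.14,-0.3,0],[0,0,0]],[-1,[0.14,-0.3,0],[0,0,0]],[-1,[0.13,-0.28,0],[0,0,0]],[-1,[0.06,-0.14,0],[0,0,0]],[-1,[0,0,0],[0,0,0]],[-1,[0,0,0],[0,0,0]]])

```text
t: 14.15
ee_pos: [433.3, 110.9, 150.0]
orientation: [-0.279, 3.129, 0.0]
ft_force: [0.2, 0.2, -0.5]
width: 29.7
grasp_force: 30.0
```

```bash
python3 plan.py 433 111.2 100.3 52.7
```

```text
at [433.3 110.9 150. ] az 100.2 tilt 0.03 | rz total -0.003 | after turn tx,ty total 0.002 0.003 tz 0.973
```

Call:
jog_arm(commands=[[-1,[0,0,0.2],[0,0,0]],[-1,[0,0,0.25],[0,0,0]],[-1,[0,0,0.22],[0,0,0]],[-1,[0,0,0.12],[0,0,0]],[-1,[0,0,0.08],[0,0,0]],[-1,[0,0,0.05],[0,0,0]],[-1,[0,0,0.02],[0,0,0]],[-1,[0,0,0.01],[0,0,0]],[-1,[0,0,0],[0,0,0]],[-1,[0,0,0],[0,0,0]]])

```text
t: 15.15
ee_pos: [433.7, 111.3, 55.1]
orientation: [-0.282, 3.128, 0.0]
ft_force: [-0.3, -0.7, -0.2]
width: 29.6
grasp_force: 30.0
```

Call:
jog_arm(commands=[[-1,[0,0,0.005],[0,0,0]],[-1,[0,0,0.005],[0,0,0]],[-1,[0,0,0],[0,0,0]],[-1,[0,0,0],[0,0,0]]])

```text
t: 15.55
ee_pos: [433.3, 111.2, 53.7]
orientation: [0.282, -3.129, 0.0]
ft_force: [0.1, -0.1, -0.9]
width: 29.5
grasp_force: 30.0
```

Call:
jog_arm(commands=[[-1,[0,0,0.005],[0,0,0]],[-1,[0,0,0.005],[0,0,0]],[-1,[0,0,0],[0,0,0]],[0.2,[0,0,0],[0,0,0]],[1,[0,0,0],[0,0,0]],[1,[0,0,0],[0,0,0]],[1,[0,0,0],[0,0,0]],[1,[0,0,0],[0,0,0]],[1,[0,0,0],[0,0,0]],[1,[0,0,0],[0,0,0]]])

```text
t: 16.55
ee_pos: [433.3, 111.2, 52.7]
orientation: [0.282, -3.129, 0.0]
ft_force: [0.5, -0.6, -0.6]
width: 82.0
grasp_force: 0.0
```

Call:
jog_arm(commands=[[1,[0,0,-0.1],[0,0,0]],[1,[0,0,-0.2],[0,0,0]],[1,[0,0,-0.2],[0,0,0]],[1,[0,0,-0.2],[0,0,0]],[1,[0,0,-0.2],[0,0,0]],[1,[0,0,-0.1],[0,0,0]],[1,[0,0,0],[0,0,0]]])

```text
t: 17.25
ee_pos: [434.3, 111.5, 154.2]
orientation: [-0.282, 3.126, 0.001]
ft_force: [0.2, -0.6, 0.5]
width: 87.8
grasp_force: 0.0
```

```bash
python3 plan.py 525.7 -304.8 90.8 150
```

```text
at [434.3 111.5 154.2] az 100.3 tilt 0.19 | rz total 0.211 | after turn tx,ty total -0.856 -4.175 tz 0.042
```

Call:
jog_arm(commands=[[1,[0,0,0],[0,0,0.105]],[1,[0,0,0.03],[0,0,0.106]],[1,[-0.07,-0.35,0],[0,0,0]],[1,[-0.07,-0.35,0],[0,0,0]],[1,[-0.07,-0.35,0],[0,0,0]],[1,[-0.07,-0.35,0],[0,0,0]],[1,[-0.07,-0.35,0],[0,0,0]],[1,[-0.07,-0.35,0],[0,0,0]],[1,[-0.07,-0.35,0],[0,0,0]],[1,[-0.07,-0.35,0],[0,0,0]]])

```text
t: 18.25
ee_pos: [492.7, -169.3, 148.6]
orientation: [0.022, -3.14, -0.001]
ft_force: [1.1, 0.3, -0.6]
width: 87.5
grasp_force: 0.0
```

Call:
jog_arm(commands=[[1,[-0.07,-0.35,0],[0,0,0]],[1,[-0.07,-0.35,0],[0,0,0]],[1,[-0.07,-0.35,0],[0,0,0]],[1,[-0.076,-0.32,0],[0,0,0]],[1,[0,0,0],[0,0,0]],[1,[0,0,0],[0,0,0]],[1,[0,0,0],[0,0,0]]])

```text
t: 18.95
ee_pos: [523.0, -303.3, 148.7]
orientation: [0.023, -3.14, -0.002]
ft_force: [-0.7, 0.0, 1.1]
width: 87.8
grasp_force: 0.0
```

```bash
python3 plan.py 525.7 -304.8 90.8 52.5
python3 - <<'E'
from wr import *; from m import rect,big
w,im=wrist('pics/w3.png'); c=(526,-305)
d=np.hypot(w[...,0]-c[0],w[...,1]-c[1])<50
print('sink',rect(w[d&(w[...,2]>72)&(w[...,2]<90)][:,:2]))
for lo,hi in [(32,52),(20,52)]:
    b=big((w[...,2]>lo)&(w[...,2]<hi),w,c,95); print('plate',rect(w[b][:,:2]),np.median(w[b][:,2]))
b=big((w[...,2]>44)&(w[...,2]<50),w,c,60); print('board',rect(w[b][:,:2]))
E
```

```text
at [ 523.  -303.3  148.7] az 90.8 tilt 0.13 | rz total 0.001 | after turn tx,ty total -0.026 -0.016 tz 0.962
sink (array([ 524.6, -304.3]), array([50.4, 29.7]), 0.5)
plate (array([ 526.7, -302.8]), array([103.1,  84.6]), 5.2) 44.97098058786757
plate (array([ 525.1, -303.2]), array([106.3,  97.8]), 5.7) 44.901686548477315
board (array([ 524.7, -304.1]), array([90.1, 66.5]), 0.8)
```

View pics/w3.png

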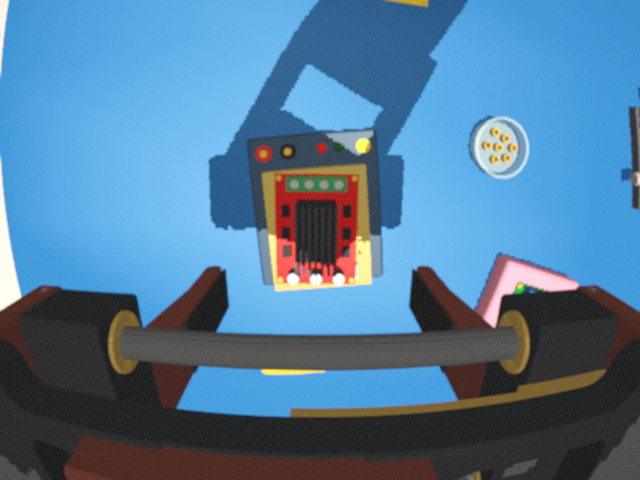

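The red board is under the gripper (heat sink at (316,233)), skewed about 5° on the amber jig plate and slightly left of centre. A shift of about 2 mm corrects it.

Call:
jog_arm(commands=[[1,[-0.02,-0.013,0.2],[0,0,0]],[1,[0,0,0.2],[0,0,0]],[1,[0,0,0.2],[0,0,0]],[1,[0,0,0.2],[0,0,0]],[1,[0,0,0.1],[0,0,0]],[1,[0,0,0.06],[0,0,0]],[1,[0,0,0],[0,0,0]],[-1,[0,0,0],[0,0,0]],[-1,[0,0,0],[0,0,0]],[-1,[0,0,0],[0,0,0]]])

```text
t: 20.0
ee_pos: [526.4, -306.1, 54.5]
orientation: [-0.022, 3.14, -0.001]
ft_force: [0.2, 0.3, -0.4]
width: 67.1
grasp_force: 0.0
```

Call:
jog_arm(commands=[[-1,[0,0,0],[0,0,0]],[-1,[0,0,0],[0,0,0]],[-1,[0,0,0],[0,0,0]],[-1,[0,0,0],[0,0,0]],[-1,[0,0,0],[0,0,0]]])

```text
t: 20.5
ee_pos: [525.8, -305.8, 53.7]
orientation: [0.022, -3.141, -0.0]
ft_force: [1.3, 0.9, 0.1]
width: 29.4
grasp_force: 30.0
```

```bash
python3 plan.py 493.7 358.2 85.2 150
```

```text
at [ 525.8 -305.8   53.7] az 90.8 tilt 0.01 | rz total 0.125 | after turn tx,ty total 0.876 6.589 tz -0.963
```

Call:
jog_arm(commands=[[-1,[0,0,-0.1],[0,0,0]],[-1,[0,0,-0.2],[0,0,0]],[-1,[0,0,-0.2],[0,0,0]],[-1,[0,0,-0.2],[0,0,0]],[-1,[0,0,-0.2],[0,0,0.06]],[-1,[0,0,-0.13],[0,0,0.065]],[-1,[0.01,0.15,0],[0,0,0]],[-1,[0.04,0.3,0],[0,0,0]],[-1,[0.05,0.36,0],[0,0,0]],[-1,[0.05,0.36,0],[0,0,0]]])

```text
t: 21.5
ee_pos: [519.7, -185.8, 156.0]
orientation: [-0.13, -3.138, -0.001]
ft_force: [-0.3, 0.8, -1.5]
width: 30.2
grasp_force: 30.0
```

Call:
jog_arm(commands=[[-1,[0.05,0.36,0],[0,0,0]],[-1,[0.05,0.36,0],[0,0,0]],[-1,[0.05,0.36,0],[0,0,0]],[-1,[0.05,0.36,0],[0,0,0]],[-1,[0.05,0.36,0],[0,0,0]],[-1,[0.05,0.36,0],[0,0,0]],[-1,[0.05,0.36,0],[0,0,0]],[-1,[0.05,0.36,0],[0,0,0]],[-1,[0.05,0.36,0],[0,0,0]],[-1,[0.05,0.36,0],[0,0,0]]])

```text
t: 22.5
ee_pos: [499.4, 176.9, 156.0]
orientation: [-0.129, -3.138, 0.001]
ft_force: [1.2, -0.1, -0.8]
width: 29.7
grasp_force: 30.0
```

Call:
jog_arm(commands=[[-1,[0.05,0.36,0],[0,0,0]],[-1,[0.05,0.36,0],[0,0,0]],[-1,[0.05,0.36,0],[0,0,0]],[-1,[0.04,0.3,0],[0,0,0]],[-1,[0.02,0.15,0],[0,0,0]],[-1,[0,0,0],[0,0,0]],[-1,[0,0,0],[0,0,0]]])

```text
t: 23.2
ee_pos: [492.2, 328.3, 156.1]
orientation: [-0.13, -3.138, 0.002]
ft_force: [-0.2, -0.0, -1.2]
width: 29.2
grasp_force: 30.0
```

```bash
python3 plan.py 493.7 358.2 85.2 53.7
```

```text
at [492.2 328.3 156.1] az 85.3 tilt 0.09 | rz total 0.001 | after turn tx,ty total 0.01 0.299 tz 1.024
```

Call:
jog_arm(commands=[[-1,[0,0.1,0],[0,0,0]],[-1,[0.01,0.12,0],[0,0,0]],[-1,[0,0.08,0.1],[0,0,0]],[-1,[0,0,0.25],[0,0,0]],[-1,[0,0,0.25],[0,0,0]],[-1,[0,0,0.2],[0,0,0]],[-1,[0,0,0.1],[0,0,0]],[-1,[0,0,0.06],[0,0,0]],[-1,[0,0,0],[0,0,0]],[-1,[0,0,0],[0,0,0]]])

```text
t: 24.2
ee_pos: [495.1, 359.6, 61.3]
orientation: [0.132, 3.138, 0.001]
ft_force: [0.2, 0.1, -0.5]
width: 29.5
grasp_force: 30.0
```

```bash
python3 plan.py 493.7 358.2 85.2 53.7
```

```text
at [495.1 359.6  61.3] az 85.2 tilt 0.07 | rz total -0.0 | after turn tx,ty total 0.012 -0.015 tz 0.076
```

Call:
jog_arm(commands=[[-1,[0.008,-0.01,0.03],[0,0,0]],[-1,[0,0,0.02],[0,0,0]],[-1,[0,0,0.01],[0,0,0]],[-1,[0,0,0],[0,0,0]],[-1,[0,0,0.005],[0,0,0]],[-1,[0,0,0],[0,0,0]],[-1,[0,0,0],[0,0,0]]])

```text
t: 24.9
ee_pos: [493.6, 358.3, 54.2]
orientation: [0.132, 3.139, 0.0]
ft_force: [-0.1, 0.9, -0.9]
width: 29.6
grasp_force: 30.0
```

Call:
jog_arm(commands=[[-1,[0,0,0.005],[0,0,0]],[-1,[0,0,0],[0,0,0]],[-1,[0,0,0],[0,0,0]],[0.2,[0,0,0],[0,0,0]],[1,[0,0,0],[0,0,0]],[1,[0,0,0],[0,0,0]],[1,[0,0,0],[0,0,0]],[1,[0,0,0],[0,0,0]],[1,[0,0,0],[0,0,0]],[1,[0,0,0],[0,0,0]]])

```text
t: 25.9
ee_pos: [493.6, 358.2, 53.7]
orientation: [-0.132, -3.139, 0.0]
ft_force: [0.1, -1.0, -0.5]
width: 82.2
grasp_force: 0.0
```

Call:
jog_arm(commands=[[1,[0,0,-0.1],[0,0,0]],[1,[0,0,-0.2],[0,0,0]],[1,[0,0,-0.2],[0,0,0]],[1,[0,0,-0.2],[0,0,0]],[1,[0,0,-0.2],[0,0,0]],[1,[0,0,-0.1],[0,0,0]],[1,[0,0,0],[0,0,0]]])

```text
t: 26.6
ee_pos: [494.5, 358.9, 155.6]
orientation: [0.132, 3.136, 0.003]
ft_force: [0.2, 0.8, 0.4]
width: 87.8
grasp_force: 0.0
```

```bash
python3 plan.py 630.5 -87 74.6 150
```

```text
at [494.5 358.9 155.6] az 85.2 tilt 0.19 | rz total 0.235 | after turn tx,ty total -2.495 -3.937 tz 0.056
```

Call:
jog_arm(commands=[[1,[0,0,0],[0,0,0.118]],[1,[0,0,0],[0,0,0.117]],[1,[-0.192,-0.303,0],[0,0,0]],[1,[-0.192,-0.303,0],[0,0,0]],[1,[-0.192,-0.303,0],[0,0,0]],[1,[-0.192,-0.303,0],[0,0,0]],[1,[-0.192,-0.303,0],[0,0,0]],[1,[-0.192,-0.303,0],[0,0,0]],[1,[-0.192,-0.303,0],[0,0,0]],[1,[-0.192,-0.303,0],[0,0,0]]])

```text
t: 27.6
ee_pos: [577.0, 82.3, 152.6]
orientation: [-0.42, -3.112, 0.001]
ft_force: [-0.4, -0.2, 0.1]
width: 87.9
grasp_force: 0.0
```

Call:
jog_arm(commands=[[1,[-0.192,-0.303,0],[0,0,0]],[1,[-0.192,-0.303,0],[0,0,0]],[1,[-0.192,-0.303,0],[0,0,0]],[1,[-0.192,-0.303,0],[0,0,0]],[1,[-0.19,-0.303,0.04],[0,0,0]],[1,[0,0,0],[0,0,0]],[1,[0,0,0],[0,0,0]],[1,[0,0,0],[0,0,0]]])

```text
t: 28.4
ee_pos: [628.8, -86.7, 149.0]
orientation: [-0.42, -3.112, -0.0]
ft_force: [-0.5, -0.1, -0.0]
width: 87.7
grasp_force: 0.0
```

```bash
python3 plan.py 630.5 -87 74.6 34
python3 - <<'E'
from wr import *; from m import rect,big
w,im=wrist(); c=(630.5,-87)
d=np.hypot(w[...,0]-c[0],w[...,1]-c[1])<50
print('sink',rect(w[d&(w[...,2]>53)&(w[...,2]<70)][:,:2]))
im=get_image('top'); cv2.imwrite('pics/top2.png',im['image']); p=pts(im)
H=cv2.cvtColor(im['image'],cv2.COLOR_BGR2HSV); c=(527,-304)
for lo,hi in [(30,50),(40,50)]:
  b=big((p[...,2]>lo)&(p[...,2]<hi),p,c,95);print('jig',lo,rect(p[b][:,:2]),np.median(p[b][:,2]))
d=np.hypot(p[...,0]-c[0],p[...,1]-c[1])<60
b=d&(H[...,1]<70)&(H[...,2]>170); print('white posts',p[b].round(0)[:,:3].tolist()[:40])
for n,c in (('blue',(433,111)),('red',(494,358))):
  d=np.hypot(p[...,0]-c[0],p[...,1]-c[1])<45;q=p[d&(p[...,2]>72)&(p[...,2]<90)];print(n,rect(q[:,:2]),np.median(q[:,2]))
cv2.imwrite('pics/jig.png',cv2.resize(im['image'][170:280,430:550],None,fx=5,fy=5,interpolation=2))
E
```

```text
at [628.8 -86.7 149. ] az 74.6 tilt 0.09 | rz total 0.001 | after turn tx,ty total -0.017 0.002 tz 1.15
sink (array([629.5, -86.2]), array([50.8, 29.9]), -15.6)Traceback (most recent call last):
  File "<stdin>", line 8, in <module>
  File "m.py", line 9, in big
    return l==1+np.argmax(s[1:,4])
                ~~~~~~~~~^^^^^^^^^
    return _wrapfunc(a, 'argmax', axis=axis, out=out, **kwds)
    return bound(*args, **kwds)
ValueError: attempt to get argmax of an empty sequence
```

View pics/top2.png

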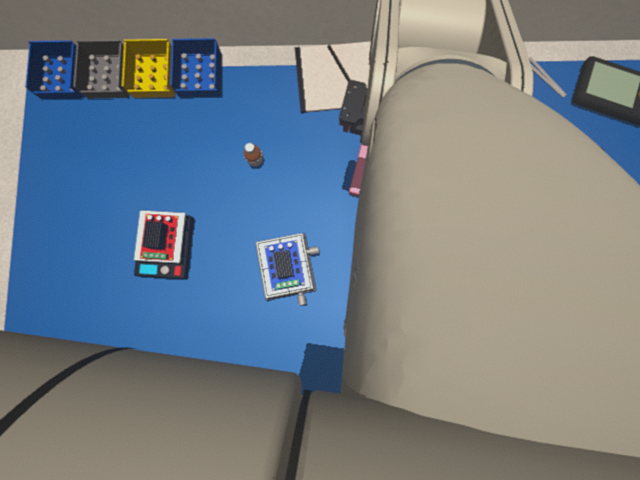

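The top view shows red on the hot plate (162,235) and blue on the stage (285,263). The arm hides the jig, so I'll check that from the wrist when I get there. Gripping green; it sits at about (630,-86.5).

Call:
jog_arm(commands=[[1,[-0.01,0.003,0.2],[0,0,0]],[1,[0,0,0.25],[0,0,0]],[1,[0,0,0.25],[0,0,0]],[1,[0,0,0.2],[0,0,0]],[1,[0,0,0.15],[0,0,0]],[1,[0,0,0.08],[0,0,0]],[1,[0,0,0],[0,0,0]],[-1,[0,0,0],[0,0,0]],[-1,[0,0,0],[0,0,0]],[-1,[0,0,0],[0,0,0]]])

```text
t: 29.5
ee_pos: [631.3, -87.8, 37.7]
orientation: [0.42, 3.112, -0.0]
ft_force: [-0.5, -0.0, -0.1]
width: 67.4
grasp_force: 0.0
```

Call:
jog_arm(commands=[[-1,[0,0,0],[0,0,0]],[-1,[0,0,0],[0,0,0]],[-1,[0,0,0],[0,0,0]],[-1,[0,0,0],[0,0,0]],[-1,[0,0,0],[0,0,0]]])

```text
t: 30.0
ee_pos: [630.7, -87.7, 36.7]
orientation: [0.42, 3.113, 0.0]
ft_force: [0.3, 0.7, 0.3]
width: 29.7
grasp_force: 30.0
```

```bash
python3 plan.py 527.3 -303.6 95.3 150
```

```text
at [630.7 -87.7  36.7] az 74.6 tilt 0.0 | rz total -0.46 | after turn tx,ty total 1.229 -2.055 tz -1.133
```

Call:
jog_arm(commands=[[-1,[0,0,-0.1],[0,0,0]],[-1,[0,0,-0.2],[0,0,0]],[-1,[0,0,-0.25],[0,0,0]],[-1,[0,0,-0.25],[0,0,-0.1]],[-1,[0,0,-0.2],[0,0,-0.12]],[-1,[0,0,-0.13],[0,0,-0.12]],[-1,[0,0,0],[0,0,-0.12]],[-1,[0.06,-0.1,0],[0,0,0]],[-1,[0.12,-0.2,0],[0,0,0]],[-1,[0.15,-0.25,0],[0,0,0]]])

```text
t: 31.0
ee_pos: [602.0, -145.9, 149.4]
orientation: [0.144, -3.137, -0.0]
ft_force: [0.1, -0.7, -1.3]
width: 29.7
grasp_force: 30.0
```

Call:
jog_arm(commands=[[-1,[0.15,-0.25,0],[0,0,0]],[-1,[0.15,-0.25,0],[0,0,0]],[-1,[0.15,-0.25,0],[0,0,0]],[-1,[0.15,-0.25,0],[0,0,0]],[-1,[0.15,-0.25,0],[0,0,0]],[-1,[0.1,-0.17,0],[0,0,0]],[-1,[0.05,-0.085,0],[0,0,0]],[-1,[0,0,0],[0,0,0]],[-1,[0,0,0],[0,0,0]],[-1,[0,0,0],[0,0,0]]])

```text
t: 32.0
ee_pos: [527.5, -302.8, 149.6]
orientation: [0.147, -3.138, -0.001]
ft_force: [-0.2, -0.4, -1.5]
width: 29.7
grasp_force: 30.0
```

```bash
python3 plan.py 527.3 -303.6 95.3 55.7
python3 - <<'E'
from wr import *; from m import rect,big
w,im=wrist('pics/w4.png')
c=(527,-304); b=big((w[...,2]>20)&(w[...,2]<52),w,c,95); print(rect(w[b][:,:2]))
E
```

```text
at [ 527.5 -302.8  149.6] az 95.3 tilt 0.02 | rz total 0.001 | after turn tx,ty total 0.003 -0.008 tz 0.939
(array([ 482.3, -308.8]), array([93.7, 24.3]), -84.6)
```

View pics/w4.png

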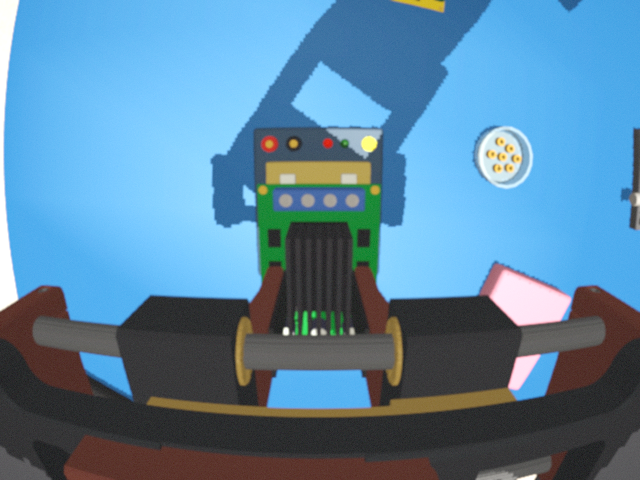

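Green is held square over the jig, and the two front white posts show at (287,179) and (348,179). I'll use them to check the jig's centre.

Run:
```python
from wr import *
w,im=wrist(); a=np.median(w[177:181,284:291].reshape(-1,3),0);b=np.median(w[177:181,345:352].reshape(-1,3),0)
print(a.round(1),b.round(1)); d=(a-b)[:2]; L=np.hypot(*d); n=np.array([d[1],-d[0]])/L; n*=np.sign(n[0]); print('sep',L,'centre',(a+b)[:2]/2+36*n,'az',np.degrees(np.arctan2(*n[::-1])))
```

```text
[ 490.7 -330.2   43.3] [ 486.4 -282.8   43. ]
sep 47.58156247789837 centre [ 524.38122257 -303.19140547] az 5.24422961951995
```

Call:
jog_arm(commands=[[-1,[0.008,-0.004,0.2],[0,0,0]],[-1,[0,0,0.25],[0,0,0]],[-1,[0,0,0.22],[0,0,0]],[-1,[0,0,0.1],[0,0,0]],[-1,[0,0,0.07],[0,0,0]],[-1,[0,0,0.04],[0,0,0]],[-1,[0,0,0.02],[0,0,0]],[-1,[0,0,0.01],[0,0,0]],[-1,[0,0,0],[0,0,0]],[-1,[0,0,0],[0,0,0]]])

```text
t: 33.1
ee_pos: [526.8, -304.4, 59.2]
orientation: [-0.146, 3.137, -0.001]
ft_force: [0.2, 0.3, -2.1]
width: 29.5
grasp_force: 30.0
```

Call:
jog_arm(commands=[[-1,[0,0,0.01],[0,0,0]],[-1,[0,0,0.01],[0,0,0]],[-1,[0,0,0.005],[0,0,0]],[-1,[0,0,0],[0,0,0]],[-1,[0,0,0],[0,0,0]]])

```text
t: 33.6
ee_pos: [526.5, -304.2, 56.1]
orientation: [0.146, -3.138, -0.0]
ft_force: [-0.2, -0.7, -2.2]
width: 29.3
grasp_force: 30.0
```

Call:
jog_arm(commands=[[-1,[0,0,0.005],[0,0,0]],[-1,[0,0,0],[0,0,0]],[-1,[0,0,0],[0,0,0]]])

```text
t: 33.9
ee_pos: [526.5, -304.1, 55.7]
orientation: [0.146, -3.138, 0.0]
ft_force: [0.9, -0.4, -2.2]
width: 29.2
grasp_force: 30.0
```

Call:
jog_arm(commands=[[-1,[0,0,0.006],[0,0,0]],[-1,[0,0,0.006],[0,0,0]],[-1,[0,0,0],[0,0,0]],[-1,[0,0,0],[0,0,0]]])

```text
t: 34.3
ee_pos: [526.6, -304.2, 55.6]
orientation: [-0.146, 3.138, -0.0]
ft_force: [-3.0, 2.6, 7.8]
width: 29.2
grasp_force: 30.0
```

Contact (7.8 N up). Releasing, then retreating to the side for a final look.

Call:
jog_arm(commands=[[-1,[0,0,-0.006],[0,0,0]],[-1,[0,0,0],[0,0,0]],[0.2,[0,0,0],[0,0,0]],[1,[0,0,0],[0,0,0]],[1,[0,0,0],[0,0,0]],[1,[0,0,0],[0,0,0]],[1,[0,0,0],[0,0,0]],[1,[0,0,0],[0,0,0]],[1,[0,0,0],[0,0,0]]])

```text
t: 35.2
ee_pos: [526.5, -304.1, 55.0]
orientation: [0.146, -3.138, -0.0]
ft_force: [0.3, 0.2, 0.2]
width: 81.9
grasp_force: 0.0
```

Call:
jog_arm(commands=[[1,[0,0,-0.1],[0,0,0]],[1,[0,0,-0.2],[0,0,0]],[1,[0,0,-0.2],[0,0,0]],[1,[0,0,-0.2],[0,0,0]],[1,[0,0,-0.2],[0,0,0]],[1,[0,0,-0.2],[0,0,0]],[1,[0,0,-0.2],[0,0,0]],[1,[0,0,0],[0,0,0]],[1,[0,0,0],[0,0,0]]])

```text
t: 36.1
ee_pos: [526.5, -304.2, 185.5]
orientation: [-0.146, 3.137, -0.001]
ft_force: [-0.4, -0.0, -0.5]
width: 87.7
grasp_force: 0.0
```

Call:
jog_arm(commands=[[1,[0,0.35,0],[0,0,0]],[1,[0,0.35,0],[0,0,0]],[1,[0,0.35,0],[0,0,0]],[1,[0,0.35,0],[0,0,0]],[1,[0,0.35,0],[0,0,0]],[1,[0,0.35,0],[0,0,0]],[1,[0,0.35,0],[0,0,0]],[1,[0,0.35,0],[0,0,0]],[1,[0,0,0],[0,0,0]],[1,[0,0,0],[0,0,0]]])

```text
t: 37.1
ee_pos: [499.9, -24.9, 184.2]
orientation: [0.149, -3.136, 0.0]
ft_force: [1.0, 0.1, 0.3]
width: 87.6
grasp_force: 0.0
```

Run:
```python
from h import *; from m import rect
print(get_obs()['ee_pos'])
for n in ['top','scene']:
    im=get_image(n); cv2.imwrite(f'pics/{n}3.png',im['image']); p=pts(im)
    for k,c in dict(blue=(433,111),red=(494,358),green=(527,-304)).items():
        d=np.hypot(p[...,0]-c[0],p[...,1]-c[1])<45; q=p[d&(p[...,2]>72)&(p[...,2]<90)]
        if len(q): print(n,k,rect(q[:,:2]),np.percentile(q[:,2],[50,90]).round(1),len(q))
```

```text
[499.86922721 -24.9178312  184.18785477]
top blue (array([432.5, 110.7]), array([50.4, 30.3]), 9.6) [80.8 82.7] 302
top red (array([492.3, 357.7]), array([50.5, 31.5]), -4.8) [80.  82.5] 465
top green (array([ 526. , -304.5]), array([50.5, 31.8]), 4.8) [80.3 82.5] 435
scene blue (array([434.4, 109.3]), array([54.1, 32.3]), 7.3) [80.6 83.3] 385
scene red (array([494.2, 355.9]), array([53.2, 34.7]), -7.2) [80.8 83.7] 393
scene green (array([ 527.3, -305.5]), array([52.8, 30.3]), 4.6) [81.5 84.1] 417
```

View pics/top3.png

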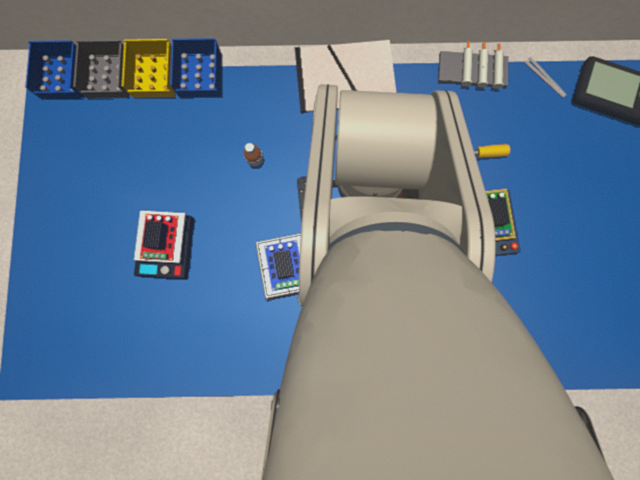

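View pics/scene3.png

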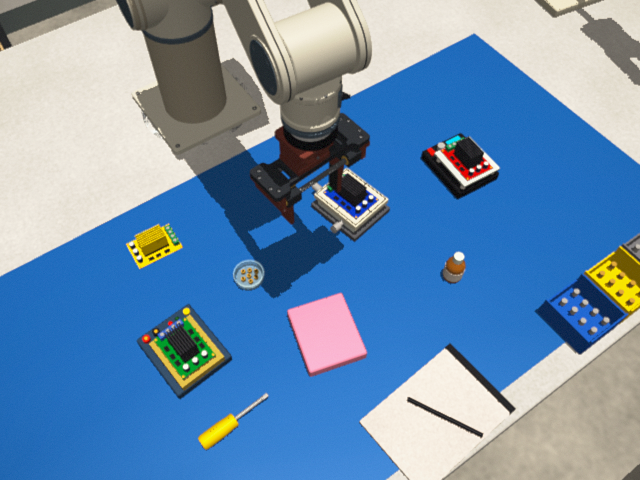

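Both views show red on the hot plate, blue on the stage and green on the jig. All three are flat, square and within about 3 mm of centre. The bottle, dish and screwdriver haven't moved, and the arm is clear. Handing in.

```bash
python3 -c "from workcell import close_job; print(close_job())"
```

```text
the job is handed in; nothing more can be done
None
```

The job is handed in: blue is on the stage, green (parked on the foam on the way) is on the jig, and red is on the hot plate, each measured within about 3 mm of centre; the hand-in gave no verdict.

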